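Line up the scent bottles by height on the display board

TASK

Line up the four amber scent bottles standing in front of the wooden board on its four round cork mats, in order of height: the shortest on the mat next to the wooden block, the tallest on the mat next to the small pigment jar at the other end. Stand each bottle upright in the middle of its mat without knocking any bottle over, and leave the block and the jar where they are.

Things in the scene. Friction and masses are not known exactly. Their poses are not given: they have to be found in the camera images.
- bottle_rose: Shortest bottle, 78 mm tall: round amber bottle, black screw cap. Origin: centre of its underside; z up its axis. Starts upright on the table (z = 0) between robot and board; the four are shuffled. Body 37 mm across, straight up to 56 mm height, then a round shoulder; cap 24 mm across, of which the top 11 mm stand clear of the shoulder. About 60 g. Best gripped round the body.
- bottle_oat: Second shortest bottle, 104 mm tall: round amber bottle, black screw cap. Origin: centre of its underside; z up its axis. Starts upright on the table (z = 0) between robot and board; the four are shuffled. Body 61 mm across, straight up to 76 mm height, then a round shoulder; cap 29 mm across, of which the top 11 mm stand clear of the shoulder. About 170 g. Best gripped round the body.
- bottle_plum: Second tallest bottle, 121 mm tall: round amber bottle, black screw cap. Origin: centre of its underside; z up its axis. Starts upright on the table (z = 0) between robot and board; the four are shuffled. Body 61 mm across, straight up to 90 mm height, then a round shoulder; cap 29 mm across, of which the top 11 mm stand clear of the shoulder. About 200 g. Best gripped round the body.
- bottle_linen: Tallest bottle, 160 mm tall: round amber bottle, black screw cap. Origin: centre of its underside; z up its axis. Starts upright on the table (z = 0) between robot and board; the four are shuffled. Body 75 mm across (too wide for many grippers), straight up to 122 mm height, then a round shoulder; cap 33 mm across, of which the top 13 mm (147 to 160 mm height) stand clear of the shoulder: grip it there with the fingertips. About 300 g.
- mat_a: Round cork mat, 84 mm across, 3 mm thick, the left end (+y, seen from the robot) of the row of four at 92 mm pitch on a wooden board (100 x 520 x 12 mm). Fixed; origin at the centre of its underside, at z = 0.012: its top, on which a bottle stands, is at z = 0.015. The board lies across the robot's front, turned by up to 0.13 rad.
- mat_b: Round cork mat, 84 mm across, 3 mm thick, second from the left of the row of four at 92 mm pitch on a wooden board (100 x 520 x 12 mm). Fixed; origin at the centre of its underside, at z = 0.012: its top, on which a bottle stands, is at z = 0.015. The board lies across the robot's front, turned by up to 0.13 rad.
- mat_c: Round cork mat, 84 mm across, 3 mm thick, third from the left of the row of four at 92 mm pitch on a wooden board (100 x 520 x 12 mm). Fixed; origin at the centre of its underside, at z = 0.012: its top, on which a bottle stands, is at z = 0.015. The board lies across the robot's front, turned by up to 0.13 rad.
- mat_d: Round cork mat, 84 mm across, 3 mm thick, the right end (-y) of the row of four at 92 mm pitch on a wooden board (100 x 520 x 12 mm). Fixed; origin at the centre of its underside, at z = 0.012: its top, on which a bottle stands, is at z = 0.015. The board lies across the robot's front, turned by up to 0.13 rad.
- end_block: Plain pine block standing loose on one end of the board (which end varies), 84 mm from the centre of the nearest mat: 72 mm along the board's width, 34 mm along its length, 45 mm high. Origin: centre of its underside, z = 0.012. Marks the end where the shortest bottle goes; stays put.
- end_jar: Small pigment jar with white screw lid, 47 mm across, 47 mm high, standing loose on the other end of the board, 84 mm from the centre of the nearest mat. Origin: centre of its underside, z = 0.012. Stays put.
Mind the look-alikes: they are no part of the job. What is shaped like the bottle_plum but yellow is not meant.

How it is judged:
By the outcome, as a careful person would: the job done as asked, in the order asked, and still so for the second after the job is handed in, with the robot touching nothing.
It also fails if it takes over 125 s, if anything falls off the work surface, if the arm or the gripper's body presses on something with over 40 N, if the wrist force passes 120 N, or if a joint passes its speed limit or range.

ROBOT

A 7-joint arm with a two-finger parallel gripper is mounted at the origin on the work surface; the furniture and walls round the work are solid. World frame = base frame: x ahead of the robot, y to its left, z up, the work surface at z = 0. Lengths are in m, angles in rad, forces in N, time in s.
With the tool pointing down it reaches from about 0.4 to 0.9 m from the base axis. Payload 5.5 kg.
Tool frame: the origin (TCP) lies at the very end of the fingers, on their centre line; the grasp point (between the pads) lies 19 mm behind it; z points along the fingers, y is the line along which they close (so a half turn about z gives the same grasp; the last joint's range is limited). The gripper opens to 92 mm and grips with 3 to 60 N. Pads are 19 mm wide; open, the fingers measure 130 mm over their backs; the gripper's body (75 mm by 190 mm) begins 47 mm behind the grasp point.
Start: joints at [-1.065, 0.501, -0.427, 1.55, 0.221, 1.138, -0.21], TCP at [0.156, 0.631, 0.193] pointing down, gripper open.
Joint ranges: [-2.88, 2.88], [-0.31, 2.03], [-1.54, 1.56], [0.2, 2.42], [-1.41, 4.55], [0.19, 2.02], [-2.57, 2.57]. Speed limits (rad/s): [2.57, 2.57, 3.14, 3.14, 3.14, 3.14, 3.14].

INTERFACE

Orientations are given as a unit quaternion [w, x, y, z].
In Python, from station import * gives the robot as it stands.
- The arm moves only by the tool jog_arm, never from a script. Its arguments are lists of equal length, an entry for each row: "xyz": the shift along the tool's x, y, z in cm, a list of three; "yaw": the turn about the tool's z in rad. A call has 1 to 8 rows; each row is the pose to reach, as a shift and turn from the pose commanded when the call began, along the tool's axes at that moment; what a row does not reach only later rows make up. A row lasts 1/12 s, in which the tool goes at most 41.7 mm and 7.16 degrees, less where a joint would pass 70% of its speed; a pose out of reach is approached as far as the arm can. A call with a gripper value outside its range is refused whole. "gripper" is the closure, from 0 (fully open) to 1 (shut), set as the call begins (left out, the last holds). The fingers move at their own pace and stop on an object; "grip_force" is the grip in N (left out, the last holds). Time passes only in rows, so rows that repeat a pose let the fingers close. It gives the time, the measured TCP pose, the force, the opening and the grip force at its end, in the units of the state.
- get_obs(): the state, without advancing time (a new reading comes with each control period).
- read_camera(name): name is "scene" or "top"; returns (picture, depth): 400x640x3 uint8, blue, green, red; 400x640 float32, m along the optical axis (not along the pixel's ray), 0 where there is no reading.
- camera_model(name): a dict with "mtx" (3x3 intrinsics, pixels), "eye" and "rotation" of the camera in the world. Camera axes: x right, y down, z forward; pixel columns grow to the right and rows downward; lengths in m; the calibration is good to about 2 mm. A picture is of the moment at which its call begins. camera_model takes no time and is no camera call.
- finish_job(): hands the job in; it is judged then, once.
The state is a dict: "clock": time; "joints": joint angles; "qvel": joint speeds; "effort": joint torques, N m; "position": TCP position; "tool_rot": TCP orientation; "force": force on the tool from outside, world axes, zero at the start; "wrist_torque": the same for the moment, N m; "gripper_width": finger opening in m; "grasp_force": force on a finger pad.
Only numpy, scipy, OpenCV 4.12 (cv2) and the standard library are available. Lean on these libraries where they do the work, as an engineer would, in place of code of your own. Each camera call takes 0.05 s, during which the arm holds its last target. There are 200 camera calls.

## Working session

There is one attempt and no reset: what is moved stays moved. The work goes in short steps, Python scripts to look and compute and a tool call to move; the robot and the scene stay as the last step left them, time stands still between calls to the robot, and variables do not carry over. Pictures are saved under pics/ and viewed, at most 14 in all, crops included, and the job is handed in when it is done.

Besides the shell and the picture viewer there is one more tool, called after "Emit:" as a command line: name --pt "numbers of a row" for each row, then --argument value for the rest. jog_arm: Moves the arm, as the interface text tells. Its arguments: {"type":"object","properties":{"xyz":{"type":"array","items":{"type":"array","items":{"type":"number"}}},"yaw":{"type":"array","items":{"type":"number"}},"gripper":{"type":"number"},"grip_force":{"type":"number"}},"required":["xyz","yaw"]}

```bash
mkdir -p pics; cat > h.py <<'E'
from station import *
import numpy as np, cv2
def cloud(n):
    im,d=read_camera(n); m=camera_model(n); K=np.array(m["mtx"]);R=np.array(m["rotation"]);e=np.array(m["eye"])
    if R.shape!=(3,3):
        from scipy.spatial.transform import Rotation as Q
        R=Q.from_quat(np.roll(R,-1)).as_matrix()
    v,u=np.mgrid[:400,:640]
    c=np.stack([(u-K[0,2])/K[0,0]*d,(v-K[1,2])/K[1,1]*d,d],-1)
    return im,d,c@R.T+e
E
python3 - <<'E'
from h import *
for n in("scene","top"):
    im,d,P=cloud(n); cv2.imwrite(f"pics/{n}0.png",im); np.save(f"{n}0.npy",P)
    m=camera_model(n);print(n,m["eye"],np.round(m["rotation"],3).tolist(),np.round(m["mtx"],1).tolist())
    z=P[...,2][d>0];print(np.percentile(z,[1,25,50,75,99]).round(3))
o=get_obs();print(o)
E
```

```text
scene [0.24718171 0.55300111 0.5752466 ] [0.099, -0.227, 0.877, -0.412] [[373.8, 0.0, 311.7], [0.0, 373.8, 203.0], [0.0, 0.0, 1.0]]
[-0.54  -0.002 -0.     0.025  0.25 ]
top [ 0.43861817 -0.02076388  1.22636056] [0.031, -0.697, 0.716, -0.034] [[486.9, 0.0, 324.7], [0.0, 486.9, 193.3], [0.0, 0.0, 1.0]]
[-0.007 -0.002  0.001  0.014  0.222]
{'clock': 0.1, 'joints': array([-1.06481455,  0.50179003, -0.42678387,  1.55131066,  0.22079246,
        1.13828352, -0.21028084]), 'qvel': array([-3.36088473e-05, -1.27049554e-03,  1.08835376e-03, -1.75056161e-03,
        2.41254220e-04,  7.10115672e-04, -4.69249980e-04]), 'effort': array([-1.13488970e-02, -5.67872572e+01, -5.83876938e+00, -2.79912347e+01,
       -6.90585491e-02,  2.41062435e-02,  5.80293931e-05]), 'position': array([0.15614681, 0.63027519, 0.19227196]), 'tool_rot': array([-1.42007374e-04,  1.21074733e-01,  9.92643012e-01, -8.60103244e-04]), 'force': array([ 0.18481585, -0.10530879,  0.05123355]), 'wrist_torque': array([-0.00759258, -0.01816197,  0.00029748]), 'grasp_force': 0.0, 'gripper_width': 0.09163453896417102}
```

View pics/scene0.png

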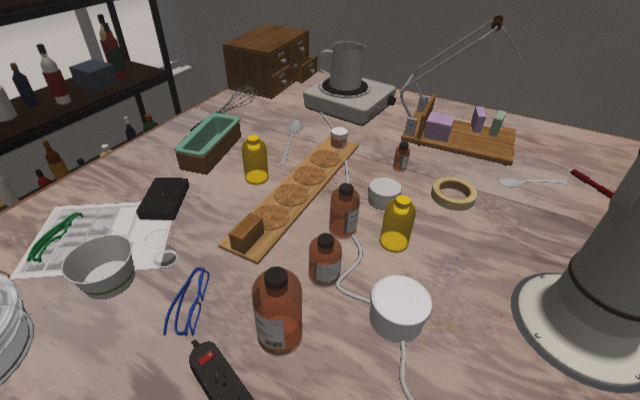

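View pics/top0.png

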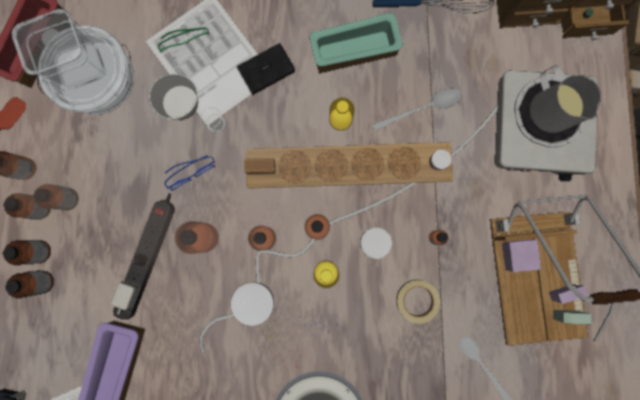

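The scene view shows the four amber bottles on the table. Pixels are scene / top:
- linen: (277,310) / (197,237)
- oat: (325,260) / (262,237)
- plum: (345,210) / (317,226)
- rose: (401,157) / (439,237)

The look-alikes are the yellow bottles at scene (256,160) and (397,222), which are the wrong colour, and the amber bottles at the left edge of the top view, which are off to the side and not in front of the board. The block is at the left (+y) end, top (260,166), and the jar is at (441,159).

```bash
python3 - <<'E'
from h import *
T=np.load("top0.npy");S=np.load("scene0.npy")
im=cv2.imread("pics/scene0.png");cv2.imwrite("pics/crop.png",cv2.resize(im[130:360,220:440],None,fx=2.5,fy=2.5))
# rough xy from top cam
for n,(u,v) in dict(linen=(197,237),oat=(262,237),plum=(317,226),rose=(439,237),block=(260,166),a=(295,165),b=(331,164),c=(367,163),d=(404,161),jar=(441,159),yel=(327,273),whitejar=(376,243),pot=(252,304),yel2=(342,113)).items():
    p=T[v,u]; 
    out=[]
    for Q in(T,S):
        m=(np.hypot(Q[...,0]-p[0],Q[...,1]-p[1])<.05)
        z=Q[m][:,2];zt=np.percentile(z,99.5)
        c=Q[m&(Q[...,2]>zt-.006)]; lo,hi=c.min(0),c.max(0)
        out+=[zt.round(3),((lo+hi)/2)[:2].round(4),(hi-lo)[:2].round(3)]
    b=S[(np.hypot(S[...,0]-p[0],S[...,1]-p[1])<.06)&(S[...,2]>.025)&(S[...,2]<.05)]
    fit=''
    if len(b)>20:
        A=np.c_[2*b[:,:2],np.ones(len(b))];s=np.linalg.lstsq(A,(b[:,:2]**2).sum(1),rcond=None)[0];fit=s[:2].round(4),np.sqrt(s[2]+s[:2]@s[:2]).round(3)
    print(n,p.round(3),*out,fit)
E
```

```text
linen [0.449 0.257 0.145] 0.163 [0.449 0.276] [0.031 0.033] 0.161 [0.4497 0.2778] [0.032 0.032] (array([0.4502, 0.2778]), np.float64(0.037))
oat [0.445 0.118 0.109] 0.107 [0.443  0.1265] [0.027 0.026] 0.105 [0.444  0.1278] [0.027 0.028] (array([0.4443, 0.1278]), np.float64(0.03))
plum [ 0.466 -0.009  0.12 ] 1.226 [ 0.4386 -0.0208] [0. 0.] 0.121 [ 0.4672 -0.0051] [0.027 0.028] (array([ 0.4674, -0.0065]), np.float64(0.03))
rose [ 0.434 -0.295  0.076] 0.081 [ 0.4327 -0.3023] [0.021 0.023] 0.079 [ 0.4348 -0.2998] [0.021 0.024] (array([ 0.4344, -0.2991]), np.float64(0.017))
block [0.617 0.127 0.056] 0.061 [0.6195 0.13  ] [0.034 0.071] 0.058 [0.621  0.1314] [0.035 0.073] (array([0.63  , 0.1348]), np.float64(0.033))
a [0.623 0.044 0.018] 0.021 [0.6211 0.0438] [0.091 0.095] 0.017 [0.622  0.0421] [0.097 0.096] 
b [ 0.623 -0.046  0.018] 0.02 [ 0.6214 -0.0454] [0.092 0.093] 0.017 [ 0.6233 -0.0475] [0.096 0.096] 
c [ 0.624 -0.138  0.011] 0.02 [ 0.6228 -0.1354] [0.094 0.093] 0.017 [ 0.6226 -0.1382] [0.095 0.098] 
d [ 0.626 -0.23   0.017] 0.02 [ 0.6238 -0.2301] [0.09  0.096] 0.016 [ 0.6246 -0.2297] [0.095 0.098] 
jar [ 0.622 -0.313  0.057] 0.062 [ 0.6223 -0.3131] [0.045 0.044] 0.059 [ 0.6234 -0.3098] [0.045 0.046] (array([ 0.6239, -0.3103]), np.float64(0.021))
yel [ 0.361 -0.028  0.122] 0.124 [ 0.3539 -0.026 ] [0.027 0.027] 0.121 [ 0.3558 -0.0236] [0.028 0.027] (array([ 0.3558, -0.0245]), np.float64(0.029))
whitejar [ 0.424 -0.149  0.05 ] 0.052 [ 0.4238 -0.1489] [0.072 0.072] 0.048 [ 0.4257 -0.1463] [0.075 0.076] (array([ 0.425 , -0.1427]), np.float64(0.029))
pot [0.29  0.149 0.066] 0.069 [0.2894 0.1513] [0.097 0.094] 0.065 [0.2905 0.1508] [0.098 0.096] (array([0.2909, 0.1519]), np.float64(0.047))
yel2 [ 0.728 -0.073  0.113] 0.124 [ 0.7416 -0.0736] [0.026 0.028] 0.121 [ 0.7422 -0.0713] [0.029 0.028] (array([ 0.7432, -0.0719]), np.float64(0.029))
```

View pics/crop.png

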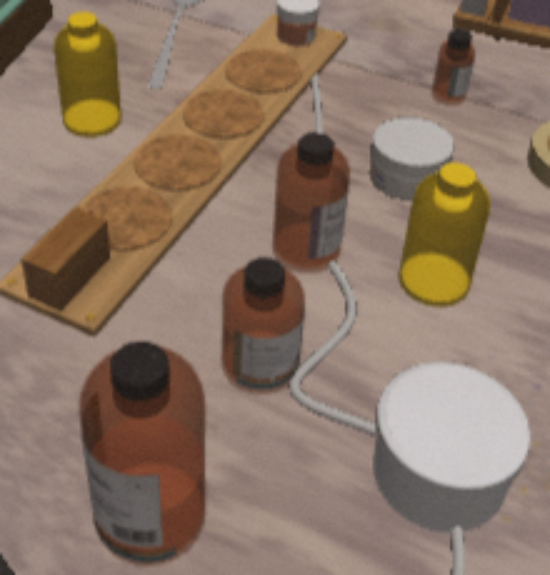

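The crop confirms four amber, black-capped bottles. Measured tops are 161, 105, 121 and 79 mm, which match linen, oat, plum and rose. The block-to-jar distance is 444 mm, as expected. The block is at +y, so rose→a, oat→b, plum→c, linen→d. I'll grip across the board (along x) and place in that order.

Emit:
jog_arm --pt "-2.8 -2.28 -0.6" --pt "-5.6 -4.56 -1.2" --pt "-8.4 -6.84 -1.8" --pt "-11.2 -9.12 -2.4" --pt "-14 -11.4 -3" --pt "-16.8 -13.7 -3.6" --pt "-19.6 -16 -4.2" --pt "-22.4 -18.2 -4.7" --yaw '[0.1, 0.2, 0.3, 0.4, 0.5, 0.6, 0.7, 0.8]' --gripper 0

```text
clock: 0.77
position: [0.3306, 0.3985, 0.2404]
tool_rot: [-0.0, 0.5, 0.866, -0.0]
force: [0.3, 0.1, 0.8]
gripper_width: 0.0915
grasp_force: 0.0
```

Emit:
jog_arm --pt "-3.96 -0.15 0" --pt "-7.92 -0.3 0" --pt "-11.9 -0.45 0" --pt "-15.8 -0.6 0" --pt "-19.8 -0.75 0" --pt "-23.8 -0.95 0" --pt "-27.7 -1.1 0" --pt "-31.7 -1.25 0" --yaw '[0.07, 0.14, 0.21, 0.28, 0.35, 0.42, 0.49, 0.528]'

```text
clock: 1.43
position: [0.479, 0.1185, 0.2401]
tool_rot: [-0.0, 0.708, 0.706, -0.0]
force: [1.8, 1.2, -0.7]
gripper_width: 0.0915
grasp_force: 0.0
```

Emit:
jog_arm --pt "-4 -0.4 0" --pt "-8 -0.8 0" --pt "-12 -1.2 0" --pt "-16 -1.6 0" --pt "-20 -2 0" --pt "-24 -2.4 0" --pt "-28 -2.8 0" --pt "-32 -3.2 0" --yaw '[0, 0, 0, 0, 0, 0, 0, 0]'

```text
clock: 2.1
position: [0.446, -0.2014, 0.2402]
tool_rot: [-0.0, 0.707, 0.707, 0.0]
force: [1.1, -0.1, 0.3]
gripper_width: 0.0923
grasp_force: 0.0
```

Emit:
jog_arm --pt "-3 -0.4 1" --pt "-6 -0.8 2" --pt "-9 -1.2 4" --pt "-10 -1.4 6" --pt "-10 -1.4 9" --pt "-10 -1.4 11" --pt "-10 -1.4 11" --pt "-10 -1.4 11" --yaw '[0, 0, 0, 0, 0, 0, 0, 0]'

```text
clock: 2.77
position: [0.4318, -0.2991, 0.1293]
tool_rot: [-0.002, 0.707, 0.707, -0.001]
force: [0.3, 0.1, 0.9]
gripper_width: 0.0917
grasp_force: 0.0
```

Emit:
jog_arm --pt "-0.1 0.2 2" --pt "-0.1 0.2 4" --pt "-0.1 0.2 6" --pt "-0.1 0.2 8" --pt "-0.1 0.2 9.5" --pt "-0.1 0.2 10.6" --pt "-0.1 0.2 10.6" --pt "-0.1 0.2 10.6" --yaw '[0, 0, 0, 0, 0, 0, 0, 0]'

```text
clock: 3.43
position: [0.4355, -0.3009, 0.025]
tool_rot: [0.0, 0.707, 0.707, 0.0]
force: [0.9, 0.3, 0.2]
gripper_width: 0.092
grasp_force: 0.0
```

Emit:
jog_arm --pt "0 0 0" --pt "0 0 0" --pt "0 0 0" --pt "0 0 0" --pt "0 0 0" --pt "0 0 0" --pt "0 0 0" --pt "0 0 0" --yaw '[0, 0, 0, 0, 0, 0, 0, 0]' --gripper 0.8 --grip_force 12

```text
clock: 4.1
position: [0.4348, -0.3007, 0.0242]
tool_rot: [-0.0, 0.707, 0.707, -0.0]
force: [-0.3, 0.4, 1.2]
gripper_width: 0.0436
grasp_force: 0.0
```

Emit:
jog_arm --pt "0 0 0" --pt "0 0 0" --pt "0 0 0" --pt "0 0 0" --pt "0 0 0" --pt "0 0 0" --pt "0 0 0" --pt "0 0 0" --yaw '[0, 0, 0, 0, 0, 0, 0, 0]'

```text
clock: 4.77
position: [0.4348, -0.3007, 0.0242]
tool_rot: [-0.0, 0.707, 0.707, -0.0]
force: [-0.1, 0.3, -0.3]
gripper_width: 0.0349
grasp_force: 11.8
```

Emit:
jog_arm --pt "0 0 -1" --pt "0 0 -3" --pt "0 0 -5.5" --pt "0 0 -8" --pt "0 0 -11" --pt "0 0 -14" --pt "0 0 -16" --pt "0 0 -16.6" --yaw '[0, 0, 0, 0, 0, 0, 0, 0]'

```text
clock: 5.43
position: [0.4368, -0.3022, 0.1947]
tool_rot: [0.003, 0.707, 0.707, 0.001]
force: [1.1, -0.4, -1.3]
gripper_width: 0.0348
grasp_force: 11.8
```

Emit:
jog_arm --pt "1.5 1.5 0" --pt "4 4 0" --pt "7 7 0" --pt "10.5 10 0" --pt "14 13 0" --pt "17.5 15.5 0" --pt "21 17.5 0" --pt "24 18.6 0" --yaw '[0, 0, 0, 0, 0, 0, 0, 0]'

```text
clock: 6.1
position: [0.6218, -0.0594, 0.1895]
tool_rot: [0.0, 0.707, 0.707, -0.0]
force: [0.8, -0.8, -0.5]
gripper_width: 0.0352
grasp_force: 11.8
```

Emit:
jog_arm --pt "2.5 0 0" --pt "5 0 0" --pt "7.5 0 0" --pt "9.3 0 1" --pt "10.3 0 3" --pt "10.7 0 5" --pt "10.7 0 7" --pt "10.7 0 8" --yaw '[0, 0, 0, 0, 0, 0, 0, 0]'

```text
clock: 6.77
position: [0.6183, 0.0469, 0.1069]
tool_rot: [-0.002, 0.707, 0.708, -0.002]
force: [0.4, -0.7, -0.7]
gripper_width: 0.0357
grasp_force: 11.8
```

```bash
cat >> h.py <<'E'
def cap(x,y,z0=.0,r=.045,name="scene"):
    # amber body pixels near (x,y): circle fit
    im,d,P=cloud(name); hsv=cv2.cvtColor(im,cv2.COLOR_BGR2HSV)
    return im,P,hsv
def body(x,y,zlo,zhi,rad,r=.06):
    from scipy.optimize import least_squares
    im,d,P=cloud("scene"); 
    m=(np.hypot(P[...,0]-x,P[...,1]-y)<r)&(P[...,2]>zlo)&(P[...,2]<zhi)&(d>0)
    q=P[m]
    s=least_squares(lambda c:np.hypot(q[:,0]-c[0],q[:,1]-c[1])-rad,[x,y],loss="soft_l1",f_scale=.002).x
    return s.round(4),len(q),im
E
python3 - <<'E'
from h import *
o=get_obs();p=o["position"];print(p,o["gripper_width"],o["grasp_force"])
g=p[2]-.0242
s,n,im=body(p[0],p[1],g+.003,g+.022,.0185,.035);print(s,n);cv2.imwrite("pics/s1.png",im)
E
```

```text
[0.61829781 0.04691521 0.10691167] 0.035734663920359365 11.847939671133645
[0.6186 0.0462] 131
```

View pics/s1.png

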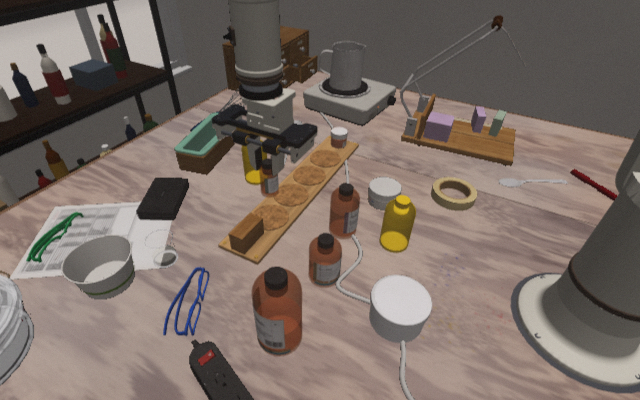

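The picture shows rose held upright at (268,178) above mat a, centred within a millimetre. Next I lower it.

Emit:
jog_arm --pt "0 0 1.5" --pt "0 0 3" --pt "0 0 4.5" --pt "0 0 5.5" --pt "0 0 6.2" --pt "0 0 6.6" --pt "0 0 6.7" --pt "0 0 6.7" --yaw '[0, 0, 0, 0, 0, 0, 0, 0]'

```text
clock: 7.48
position: [0.6211, 0.0462, 0.0435]
tool_rot: [0.0, 0.707, 0.707, 0.0]
force: [0.3, -0.4, -0.5]
gripper_width: 0.0349
grasp_force: 11.8
```

Emit:
jog_arm --pt "0 0 0" --pt "0 0 0" --pt "0 0 0" --yaw '[0, 0, 0]'

```text
clock: 7.73
position: [0.6214, 0.0464, 0.0439]
tool_rot: [0.0, 0.707, 0.707, 0.0]
force: [-0.5, 0.2, 0.4]
gripper_width: 0.0352
grasp_force: 11.8
```

Emit:
jog_arm --pt "0 0 0.2" --pt "0 0 0.4" --pt "0 0 0.4" --pt "0 0 0.4" --yaw '[0, 0, 0, 0]'

```text
clock: 8.07
position: [0.6209, 0.0464, 0.0392]
tool_rot: [0.0, 0.707, 0.707, 0.0]
force: [-0.0, 0.2, 0.3]
gripper_width: 0.0352
grasp_force: 11.9
```

Emit:
jog_arm --pt "0 0 0.05" --pt "0 0 0.1" --pt "0 0 0.1" --yaw '[0, 0, 0]'

```text
clock: 8.32
position: [0.6212, 0.0466, 0.039]
tool_rot: [0.0, 0.707, 0.707, 0.0]
force: [-1.2, 0.7, 4.6]
gripper_width: 0.0352
grasp_force: 12.2
```

Emit:
jog_arm --pt "0 0 0" --pt "0 0 0" --pt "0 0 0" --pt "0 0 0" --pt "0 0 0" --pt "0 0 0" --pt "0 0 0" --pt "0 0 0" --yaw '[0, 0, 0, 0, 0, 0, 0, 0]' --gripper 0

```text
clock: 8.98
position: [0.6208, 0.0463, 0.0381]
tool_rot: [-0.0, 0.707, 0.707, -0.0]
force: [0.0, 0.5, 0.5]
gripper_width: 0.0841
grasp_force: 0.0
```

Emit:
jog_arm --pt "0 0 -1" --pt "0 0 -3" --pt "0 0 -6" --pt "0 0 -9" --pt "0 0 -12" --pt "0 0 -15" --pt "0 0 -17" --pt "0 0 -17" --yaw '[0, 0, 0, 0, 0, 0, 0, 0]'

```text
clock: 9.65
position: [0.6244, 0.0463, 0.2148]
tool_rot: [0.003, 0.707, 0.707, 0.004]
force: [0.5, 1.0, 0.1]
gripper_width: 0.0916
grasp_force: 0.0
```

Emit:
jog_arm --pt "1.5 -3 0" --pt "3 -6.5 0" --pt "4.5 -10 0" --pt "6 -13.5 0" --pt "7.3 -16.2 0" --pt "8.1 -17.7 0" --pt "8.1 -17.7 2" --pt "8.1 -17.7 5" --yaw '[0, 0, 0, 0, 0, 0, 0, 0]'

```text
clock: 10.32
position: [0.4453, 0.1293, 0.1606]
tool_rot: [0.001, 0.706, 0.708, 0.003]
force: [0.9, 0.9, 0.1]
gripper_width: 0.0917
grasp_force: 0.0
```

Emit:
jog_arm --pt "0 0 2" --pt "0 0 3" --pt "0 0 3" --pt "0 0 3" --pt "0 0 3" --yaw '[0, 0, 0, 0, 0]'

```text
clock: 10.73
position: [0.4449, 0.1275, 0.1293]
tool_rot: [0.0, 0.707, 0.707, 0.001]
force: [-0.2, 0.5, 0.8]
gripper_width: 0.0921
grasp_force: 0.0
```

```bash
python3 - <<'E'
from h import *
print(get_obs()["position"])
print(body(.4437,.1272,.01,.05,.0305)[:2], body(.621,.047,.025,.06,.0185,.03)[:2])
E
```

```text
[0.44489022 0.12748448 0.12928671]
(array([0.4446, 0.127 ]), 436) (array([0.6213, 0.0457]), 208)
```

Rose stands at (0.6213, 0.0457) on mat a. Next I descend on oat.

Emit:
jog_arm --pt "0 0 1.5" --pt "0 0 3" --pt "0 0 4.5" --pt "0 0 6" --pt "0 0 7.3" --pt "0 0 8.1" --pt "0 0 8.4" --pt "0 0 8.4" --yaw '[0, 0, 0, 0, 0, 0, 0, 0]'

```text
clock: 11.5
position: [0.4439, 0.1273, 0.0442]
tool_rot: [-0.0, 0.707, 0.707, -0.0]
force: [0.0, 0.8, 0.2]
gripper_width: 0.0915
grasp_force: 0.0
```

Emit:
jog_arm --pt "0 0 0" --pt "0 0 0" --pt "0 0 0" --pt "0 0 0" --pt "0 0 0" --pt "0 0 0" --pt "0 0 0" --pt "0 0 0" --yaw '[0, 0, 0, 0, 0, 0, 0, 0]' --gripper 0.6 --grip_force 20

```text
clock: 12.17
position: [0.444, 0.1274, 0.0444]
tool_rot: [0.0, 0.707, 0.707, 0.0]
force: [0.2, -0.2, 3.8]
gripper_width: 0.0571
grasp_force: 19.8
```

Emit:
jog_arm --pt "0 0 0" --pt "0 0 0" --pt "0 0 0" --yaw '[0, 0, 0]'

```text
clock: 12.42
position: [0.444, 0.1274, 0.0444]
tool_rot: [0.0, 0.707, 0.707, 0.0]
force: [-0.3, -0.6, 4.7]
gripper_width: 0.0573
grasp_force: 19.8
```

Emit:
jog_arm --pt "0 0 -1" --pt "0 0 -2.5" --pt "0 0 -4.5" --pt "0 0 -7" --pt "0 0 -10" --pt "0 0 -12.5" --pt "0 0 -13.6" --pt "0 0 -13.6" --yaw '[0, 0, 0, 0, 0, 0, 0, 0]'

```text
clock: 13.08
position: [0.4457, 0.1279, 0.1833]
tool_rot: [0.001, 0.707, 0.707, 0.003]
force: [-0.1, 0.7, -1.5]
gripper_width: 0.0566
grasp_force: 19.6
```

Emit:
jog_arm --pt "-1.5 1.5 0" --pt "-4 4 0" --pt "-7 7 0" --pt "-10 10 0" --pt "-13 13.5 0" --pt "-15.5 16 0" --pt "-17 17.5 0" --pt "-17.2 17.7 0" --yaw '[0, 0, 0, 0, 0, 0, 0, 0]'

```text
clock: 13.75
position: [0.6221, -0.0508, 0.1783]
tool_rot: [0.001, 0.709, 0.705, -0.002]
force: [0.3, -0.7, -1.9]
gripper_width: 0.057
grasp_force: 19.6
```

Emit:
jog_arm --pt "0 0 1" --pt "0 0 3" --pt "0 0 5" --pt "0 0 7" --pt "0 0 8.5" --pt "0 0 9.5" --pt "0 0 10" --pt "0 0 10" --yaw '[0, 0, 0, 0, 0, 0, 0, 0]'

```text
clock: 14.42
position: [0.619, -0.0434, 0.0784]
tool_rot: [-0.001, 0.707, 0.708, -0.001]
force: [-0.6, -0.6, -2.3]
gripper_width: 0.0571
grasp_force: 19.6
```

```bash
python3 - <<'E'
from h import *
o=get_obs();p=o["position"];print(p,o["gripper_width"],o["grasp_force"])
g=p[2]-.0444
print(body(p[0],p[1],g+.005,g+.035,.0305,.045)[:2])
E
```

```text
[ 0.61899567 -0.04340364  0.0784307 ] 0.057059071483575745 19.601159014273435
(array([ 0.6198, -0.0434]), 269)
```

Emit:
jog_arm --pt "0 0 0.5" --pt "0 0 1" --pt "0 0 1.4" --pt "0 0 1.6" --pt "0 0 1.6" --pt "0 0 1.6" --pt "0 0 1.6" --pt "0 0 1.6" --yaw '[0, 0, 0, 0, 0, 0, 0, 0]'

```text
clock: 15.13
position: [0.6211, -0.0448, 0.0645]
tool_rot: [0.0, 0.707, 0.707, 0.0]
force: [-0.6, -0.7, -2.0]
gripper_width: 0.0573
grasp_force: 19.6
```

Emit:
jog_arm --pt "0 0 0.2" --pt "0 0 0.4" --pt "0 0 0.45" --pt "0 0 0.45" --pt "0 0 0.45" --yaw '[0, 0, 0, 0, 0]'

```text
clock: 15.55
position: [0.6208, -0.0447, 0.0597]
tool_rot: [-0.0, 0.707, 0.707, -0.0]
force: [0.2, 0.4, -0.2]
gripper_width: 0.0572
grasp_force: 19.6
```

Emit:
jog_arm --pt "0 0 0.05" --pt "0 0 0.1" --pt "0 0 0.1" --pt "0 0 0.1" --yaw '[0, 0, 0, 0]'

```text
clock: 15.88
position: [0.6209, -0.0445, 0.0595]
tool_rot: [-0.0, 0.707, 0.707, 0.0]
force: [-2.0, 0.6, 5.8]
gripper_width: 0.0574
grasp_force: 20.1
```

Emit:
jog_arm --pt "0 0 0" --pt "0 0 0" --pt "0 0 0" --pt "0 0 0" --pt "0 0 0" --pt "0 0 0" --pt "0 0 0" --pt "0 0 0" --yaw '[0, 0, 0, 0, 0, 0, 0, 0]' --gripper 0

```text
clock: 16.55
position: [0.6208, -0.0447, 0.0586]
tool_rot: [-0.0, 0.707, 0.707, -0.0]
force: [-0.6, 0.3, -0.8]
gripper_width: 0.092
grasp_force: 0.0
```

Emit:
jog_arm --pt "0 0 -1" --pt "0 0 -3" --pt "0 0 -6" --pt "0 0 -9" --pt "0 0 -12" --pt "0 0 -14" --pt "0 0 -15" --pt "0 0 -15" --yaw '[0, 0, 0, 0, 0, 0, 0, 0]'

```text
clock: 17.22
position: [0.6228, -0.0449, 0.2121]
tool_rot: [0.002, 0.707, 0.707, 0.002]
force: [0.1, 0.1, -0.2]
gripper_width: 0.0916
grasp_force: 0.0
```

Emit:
jog_arm --pt "0.5 -2 0" --pt "1.3 -5 0" --pt "2.1 -8 0" --pt "2.9 -11 0" --pt "3.6 -13.8 0" --pt "3.9 -15.2 0" --pt "3.9 -15.4 2" --pt "3.9 -15.4 5" --yaw '[0, 0, 0, 0, 0, 0, 0, 0]'

```text
clock: 17.88
position: [0.4672, -0.0049, 0.1594]
tool_rot: [0.001, 0.707, 0.708, 0.002]
force: [1.1, -0.1, -0.3]
gripper_width: 0.0916
grasp_force: 0.0
```

Emit:
jog_arm --pt "0 0 1" --pt "0 0 1.5" --pt "0 0 1.5" --pt "0 0 1.5" --yaw '[0, 0, 0, 0]'

```text
clock: 18.22
position: [0.4671, -0.0059, 0.1438]
tool_rot: [-0.0, 0.707, 0.707, -0.0]
force: [-0.2, -0.3, 0.1]
gripper_width: 0.0919
grasp_force: 0.0
```

```bash
python3 - <<'E'
from h import *
print(get_obs()["position"])
print(body(.467,-.006,.01,.05,.0305)[:2], body(.621,-.045,.025,.075,.0305,.045)[:2])
E
```

```text
[ 0.46709928 -0.00590103  0.14379158]
(array([ 0.4677, -0.0071]), 381) (array([ 0.6214, -0.0445]), 437)
```

Emit:
jog_arm --pt "0 0 1.5" --pt "0 0 3" --pt "0 0 4.5" --pt "0 0 6" --pt "0 0 7.2" --pt "0 0 7.9" --pt "0 0 8.1" --pt "0 0 8.1" --yaw '[0, 0, 0, 0, 0, 0, 0, 0]'

```text
clock: 18.98
position: [0.4671, -0.0057, 0.0629]
tool_rot: [0.0, 0.707, 0.707, 0.0]
force: [0.4, -0.4, -0.4]
gripper_width: 0.0918
grasp_force: 0.0
```

Emit:
jog_arm --pt "0 0 0" --pt "0 0 0" --pt "0 0 0" --pt "0 0 0" --pt "0 0 0" --pt "0 0 0" --pt "0 0 0" --pt "0 0 0" --yaw '[0, 0, 0, 0, 0, 0, 0, 0]' --gripper 0.6 --grip_force 20

```text
clock: 19.65
position: [0.467, -0.0056, 0.0628]
tool_rot: [0.0, 0.707, 0.707, 0.0]
force: [0.0, 0.7, 0.9]
gripper_width: 0.0547
grasp_force: 18.6
```

Emit:
jog_arm --pt "0 0 0" --pt "0 0 0" --pt "0 0 0" --yaw '[0, 0, 0]'

```text
clock: 19.9
position: [0.467, -0.0056, 0.0628]
tool_rot: [0.0, 0.707, 0.707, 0.0]
force: [-0.1, 0.4, 1.3]
gripper_width: 0.0551
grasp_force: 18.7
```

Emit:
jog_arm --pt "0 0 -1" --pt "0 0 -2.5" --pt "0 0 -4.5" --pt "0 0 -7" --pt "0 0 -9.5" --pt "0 0 -11.5" --pt "0 0 -12.7" --pt "0 0 -12.7" --yaw '[0, 0, 0, 0, 0, 0, 0, 0]'

```text
clock: 20.57
position: [0.4686, -0.0058, 0.1928]
tool_rot: [0.001, 0.707, 0.707, 0.002]
force: [0.4, -0.9, -1.6]
gripper_width: 0.055
grasp_force: 18.3
```

Emit:
jog_arm --pt "-1.5 1.5 0" --pt "-4 4 0" --pt "-6.5 7 0" --pt "-9 10 0" --pt "-11 12.5 0" --pt "-12.5 14.5 0" --pt "-13.1 15.5 0" --pt "-13.1 15.5 0" --yaw '[0, 0, 0, 0, 0, 0, 0, 0]'

```text
clock: 21.23
position: [0.6225, -0.1394, 0.1879]
tool_rot: [0.0, 0.708, 0.706, -0.001]
force: [0.1, 0.1, -3.0]
gripper_width: 0.0549
grasp_force: 18.2
```

Emit:
jog_arm --pt "0 0 1" --pt "0 0 3" --pt "0 0 5" --pt "0 0 7" --pt "0 0 8.5" --pt "0 0 9.2" --pt "0 0 9.5" --pt "0 0 9.5" --yaw '[0, 0, 0, 0, 0, 0, 0, 0]'

```text
clock: 21.9
position: [0.6207, -0.1359, 0.0938]
tool_rot: [-0.001, 0.707, 0.707, -0.001]
force: [-0.8, -0.2, -1.5]
gripper_width: 0.0549
grasp_force: 18.2
```

```bash
python3 - <<'E'
from h import *
o=get_obs();p=o["position"];print(p,o["gripper_width"],o["grasp_force"])
g=p[2]-.0628
a,b,im=body(p[0],p[1],g+.005,g+.025,.0305,.045);print(a,b,body(p[0],p[1],g+.03,g+.05,.0305,.045)[:2])
cv2.imwrite("pics/s3.png",im)
E
```

```text
[ 0.62071434 -0.13587306  0.09382426] 0.054883813481733816 18.18995539135358
[ 0.6212 -0.1359] 116 (array([ 0.622 , -0.1368]), 151)
```

View pics/s3.png

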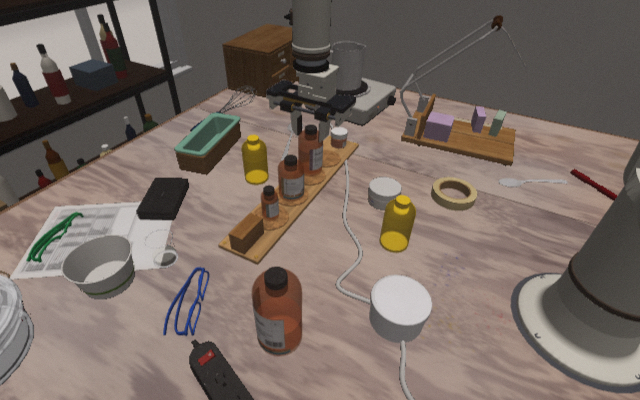

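The picture shows rose (270,205) and oat (291,180) standing in the middle of their mats, and plum held upright at (311,155) over mat c. TCP height at release should be about 0.0778.

Emit:
jog_arm --pt "0 0 0.4" --pt "0 0 0.8" --pt "0 0 1.1" --pt "0 0 1.3" --pt "0 0 1.3" --pt "0 0 1.3" --pt "0 0 1.3" --yaw '[0, 0, 0, 0, 0, 0, 0]'

```text
clock: 22.58
position: [0.6219, -0.1368, 0.0817]
tool_rot: [0.0, 0.707, 0.707, 0.0]
force: [0.5, -0.1, -1.9]
gripper_width: 0.055
grasp_force: 18.2
```

Emit:
jog_arm --pt "0 0 0.15" --pt "0 0 0.3" --pt "0 0 0.35" --pt "0 0 0.35" --pt "0 0 0.35" --yaw '[0, 0, 0, 0, 0]'

```text
clock: 23.0
position: [0.6219, -0.1366, 0.0782]
tool_rot: [-0.0, 0.707, 0.707, 0.0]
force: [0.2, 0.7, -0.4]
gripper_width: 0.0547
grasp_force: 18.3
```

Emit:
jog_arm --pt "0 0 0.05" --pt "0 0 0.1" --pt "0 0 0.1" --pt "0 0 0.1" --yaw '[0, 0, 0, 0]'

```text
clock: 23.33
position: [0.6222, -0.1363, 0.078]
tool_rot: [0.0, 0.707, 0.707, 0.0]
force: [-1.6, 2.4, 6.1]
gripper_width: 0.0552
grasp_force: 19.5
```

Emit:
jog_arm --pt "0 0 0" --pt "0 0 0" --pt "0 0 0" --pt "0 0 0" --pt "0 0 0" --pt "0 0 0" --pt "0 0 0" --pt "0 0 0" --yaw '[0, 0, 0, 0, 0, 0, 0, 0]' --gripper 0

```text
clock: 24.0
position: [0.6218, -0.1367, 0.0771]
tool_rot: [-0.0, 0.707, 0.707, -0.0]
force: [0.4, -0.2, -0.3]
gripper_width: 0.092
grasp_force: 0.0
```

Emit:
jog_arm --pt "0 0 -1" --pt "0 0 -3" --pt "0 0 -6" --pt "0 0 -9" --pt "0 0 -12" --pt "0 0 -15" --pt "0 0 -16.3" --pt "0 0 -16.3" --yaw '[0, 0, 0, 0, 0, 0, 0, 0]'

```text
clock: 24.67
position: [0.6244, -0.1375, 0.2451]
tool_rot: [0.003, 0.707, 0.707, 0.002]
force: [0.1, 0.3, 0.1]
gripper_width: 0.0919
grasp_force: 0.0
```

Emit:
jog_arm --pt "2 -2 0" --pt "5 -4 0" --pt "8 -7 0" --pt "11 -10 0" --pt "14 -13 0" --pt "17 -15 0" --pt "19 -17 0" --pt "21 -17.2 0" --yaw '[0, 0, 0, 0, 0, 0, 0, 0]'

```text
clock: 25.33
position: [0.445, 0.0747, 0.2387]
tool_rot: [-0.002, 0.706, 0.708, -0.002]
force: [0.1, 0.6, 0.3]
gripper_width: 0.092
grasp_force: 0.0
```

Emit:
jog_arm --pt "3 0 0" --pt "6.5 0 0" --pt "10 0 0" --pt "13.5 0 0" --pt "17 0 0" --pt "19.5 0 0" --pt "20.4 0 0" --pt "20.4 0 0" --yaw '[0, 0, 0, 0, 0, 0, 0, 0]'

```text
clock: 26.0
position: [0.4483, 0.2796, 0.2387]
tool_rot: [-0.001, 0.705, 0.709, -0.001]
force: [-0.3, 0.5, -0.7]
gripper_width: 0.0919
grasp_force: 0.0
```

Emit:
jog_arm --pt "0 0 1" --pt "0 0 2" --pt "0 0 3" --pt "0 0 4" --pt "0 0 4" --pt "0 0 4" --yaw '[0, 0, 0, 0, 0, 0]'

```text
clock: 26.5
position: [0.4493, 0.2761, 0.1992]
tool_rot: [-0.0, 0.707, 0.707, -0.001]
force: [-0.3, 0.1, 0.6]
gripper_width: 0.0917
grasp_force: 0.0
```

```bash
python3 - <<'E'
from h import *
print(get_obs()["position"])
print(body(.4497,.277,.01,.06,.0375)[:2],body(.4497,.277,.149,.163,.0165,.03)[:2], body(.622,-.137,.025,.085,.0305,.045)[:2])
E
```

```text
[0.44934257 0.27614966 0.19917407]
(array([0.4505, 0.2774]), 757) (array([0.4503, 0.2763]), 426) (array([ 0.6225, -0.1358]), 70)
```

Emit:
jog_arm --pt "0 0.1 1" --pt "0 0.1 2" --pt "0 0.1 3" --pt "0 0.1 4" --pt "0 0.1 4.7" --pt "0 0.1 5" --pt "0 0.1 5" --pt "0 0.1 5" --yaw '[0, 0, 0, 0, 0, 0, 0, 0]'

```text
clock: 27.32
position: [0.4508, 0.2773, 0.15]
tool_rot: [-0.0, 0.707, 0.707, -0.0]
force: [0.3, -0.1, 0.3]
gripper_width: 0.092
grasp_force: 0.0
```

Emit:
jog_arm --pt "0 0 0" --pt "0 0 0" --pt "0 0 0" --pt "0 0 0" --pt "0 0 0" --pt "0 0 0" --pt "0 0 0" --pt "0 0 0" --yaw '[0, 0, 0, 0, 0, 0, 0, 0]' --gripper 0.9 --grip_force 35

```text
clock: 27.98
position: [0.4508, 0.2773, 0.1502]
tool_rot: [-0.0, 0.707, 0.707, 0.0]
force: [0.0, 0.3, 0.3]
gripper_width: 0.043
grasp_force: 0.0
```

Emit:
jog_arm --pt "0 0 0" --pt "0 0 0" --pt "0 0 0" --pt "0 0 0" --pt "0 0 0" --pt "0 0 0" --pt "0 0 0" --pt "0 0 0" --yaw '[0, 0, 0, 0, 0, 0, 0, 0]'

```text
clock: 28.65
position: [0.4508, 0.2773, 0.1502]
tool_rot: [-0.0, 0.707, 0.707, -0.0]
force: [0.8, 0.1, 0.4]
gripper_width: 0.0093
grasp_force: 0.0
```

The fingers closed to 9 mm without gripping anything. I'll look before moving.

```bash
python3 - <<'E'
from h import *
s,n,im=body(.4497,.277,.01,.06,.0375);print(s,n)
cv2.imwrite("pics/s4.png",cv2.resize(im[200:370,180:400],None,fx=3,fy=3))
E
```

```text
[0.4504 0.2774] 747
```

View pics/s4.png

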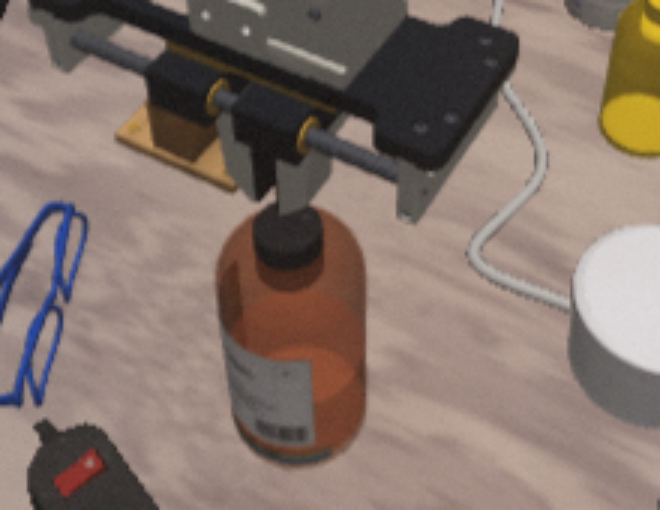

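```bash
python3 - <<'E'
from h import *
im,d,P=cloud("scene")
m=(abs(P[...,0]-.4508)<.07)&(abs(P[...,1]-.277)<.05)&(d>0)
for z in np.arange(.14,.25,.005):
    q=P[m&(P[...,2]>=z)&(P[...,2]<z+.005)]
    if len(q): print(round(z,3),len(q),q.min(0)[:2].round(3),q.max(0)[:2].round(3))
print(get_obs()["position"],get_obs()["gripper_width"])
E
```

```text
0.14 495 [0.419 0.249] [0.478 0.309]
0.145 199 [0.426 0.254] [0.474 0.303]
0.15 52 [0.433 0.27 ] [0.461 0.294]
0.155 217 [0.433 0.263] [0.466 0.294]
0.16 110 [0.433 0.263] [0.464 0.294]
0.18 8 [0.444 0.276] [0.459 0.289]
0.185 37 [0.439 0.279] [0.465 0.29 ]
0.19 54 [0.434 0.277] [0.469 0.291]
0.195 79 [0.43 0.27] [0.472 0.29 ]
0.2 82 [0.429 0.268] [0.472 0.291]
0.205 90 [0.429 0.269] [0.472 0.291]
0.21 77 [0.428 0.274] [0.474 0.291]
0.215 67 [0.428 0.277] [0.473 0.291]
0.22 34 [0.428 0.279] [0.473 0.29 ]
0.225 25 [0.427 0.285] [0.474 0.29 ]
0.23 12 [0.427 0.287] [0.471 0.29 ]
0.24 1 [0.417 0.285] [0.417 0.285]
0.245 15 [0.416 0.276] [0.417 0.289]
[0.45082018 0.27730986 0.15019568] 0.00927524518892662
```

The depth data shows the finger ends at z ≈ 0.181, about 30 mm above the reported TCP. That also explains the narrow widths on the earlier grips, which were on the shoulders. I'll open, check the tips again, then go lower.

Emit:
jog_arm --pt "0 0 0" --pt "0 0 0" --pt "0 0 0" --pt "0 0 0" --pt "0 0 0" --pt "0 0 0" --pt "0 0 0" --pt "0 0 0" --yaw '[0, 0, 0, 0, 0, 0, 0, 0]' --gripper 0

```text
clock: 29.42
position: [0.4508, 0.2773, 0.1502]
tool_rot: [-0.0, 0.707, 0.707, -0.0]
force: [-0.2, -0.3, -0.2]
gripper_width: 0.0576
grasp_force: 0.0
```

Emit:
jog_arm --pt "0 0 0" --pt "0 0 0" --pt "0 0 0" --pt "0 0 0" --pt "0 0 0" --pt "0 0 0" --yaw '[0, 0, 0, 0, 0, 0]'

```text
clock: 29.92
position: [0.4508, 0.2773, 0.1502]
tool_rot: [-0.0, 0.707, 0.707, -0.0]
force: [0.2, 0.2, -0.2]
gripper_width: 0.0912
grasp_force: 0.0
```

```bash
python3 - <<'E'
from h import *
im,d,P=cloud("scene")
m=(abs(P[...,0]-.4508)<.08)&(abs(P[...,0]-.4508)>.041)&(abs(P[...,1]-.277)<.03)&(d>0)
for z in np.arange(.14,.21,.005):
    q=P[m&(P[...,2]>=z)&(P[...,2]<z+.005)]
    if len(q): print(round(z,3),len(q),q.min(0)[:2].round(3),q.max(0)[:2].round(3))
print(get_obs()["position"],get_obs()["gripper_width"],body(.4497,.277,.01,.06,.0375)[:2])
E
```

```text
0.18 12 [0.405 0.27 ] [0.501 0.289]
0.185 48 [0.398 0.27 ] [0.505 0.29 ]
0.19 58 [0.392 0.27 ] [0.511 0.29 ]
0.195 84 [0.389 0.27 ] [0.512 0.291]
0.2 83 [0.388 0.269] [0.513 0.291]
0.205 92 [0.388 0.269] [0.514 0.291]
[0.45082439 0.27733465 0.15020604] 0.09188895665463173 (array([0.4505, 0.2774]), 754)
```

Emit:
jog_arm --pt "0 0 0.7" --pt "0 0 1.4" --pt "0 0 2.1" --pt "0 0 2.7" --pt "0 0 3.1" --pt "0 0 3.2" --pt "0 0 3.2" --pt "0 0 3.2" --yaw '[0, 0, 0, 0, 0, 0, 0, 0]'

```text
clock: 30.68
position: [0.4509, 0.2773, 0.1182]
tool_rot: [0.0, 0.707, 0.707, 0.0]
force: [0.9, -0.7, 0.8]
gripper_width: 0.0921
grasp_force: 0.0
```

Emit:
jog_arm --pt "0 0 0" --pt "0 0 0" --pt "0 0 0" --pt "0 0 0" --pt "0 0 0" --pt "0 0 0" --pt "0 0 0" --pt "0 0 0" --yaw '[0, 0, 0, 0, 0, 0, 0, 0]' --gripper 0.75 --grip_force 35

```text
clock: 31.35
position: [0.4508, 0.2773, 0.1182]
tool_rot: [-0.0, 0.707, 0.707, -0.0]
force: [-0.1, -0.0, 0.7]
gripper_width: 0.0428
grasp_force: 0.0
```

Emit:
jog_arm --pt "0 0 0" --pt "0 0 0" --pt "0 0 0" --pt "0 0 0" --pt "0 0 0" --pt "0 0 0" --yaw '[0, 0, 0, 0, 0, 0]'

```text
clock: 31.85
position: [0.4507, 0.2773, 0.1182]
tool_rot: [-0.0, 0.707, 0.707, -0.0]
force: [-0.5, -0.3, 0.4]
gripper_width: 0.0302
grasp_force: 35.0
```

Emit:
jog_arm --pt "0 0 -0.5" --pt "0 0 -1.5" --pt "0 0 -3" --pt "0 0 -5" --pt "0 0 -7" --pt "0 0 -8.5" --pt "0 0 -9" --pt "0 0 -9" --yaw '[0, 0, 0, 0, 0, 0, 0, 0]'

```text
clock: 32.52
position: [0.4519, 0.2779, 0.2101]
tool_rot: [0.0, 0.707, 0.707, 0.002]
force: [-0.7, -0.8, -3.9]
gripper_width: 0.0303
grasp_force: 34.9
```

```bash
python3 - <<'E'
from h import *
o=get_obs();p=o["position"];print(p,o["gripper_width"],o["grasp_force"],o["force"])
g=p[2]-.1182
for a in(.01,.04,.07):
    s,n,im=body(p[0],p[1],g+a,g+a+.025,.0375);print(s,n)
cv2.imwrite("pics/s5.png",im[150:370,150:450])
E
```

```text
[0.451896   0.27785836 0.21007096] 0.030251830576900274 34.937437393127766 [-0.67151602 -0.77379808 -3.9251434 ]
[0.4522 0.2787] 510
[0.4515 0.2776] 552
[0.4509 0.2769] 635
```

View pics/s5.png

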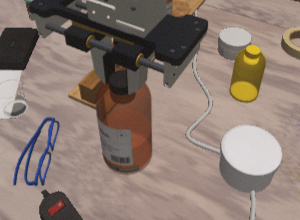

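Linen is held upright in the crop at about (125,130), with under 1.5° of tilt. I'll carry it gently along the corridor in front of the board.

Emit:
jog_arm --pt "-0.3 0 0" --pt "-1 0.2 0" --pt "-2.2 0.4 0" --pt "-3.8 0.6 0" --pt "-5.6 0.8 0" --pt "-7.6 1 0" --pt "-9.6 1.2 0" --pt "-11.6 1.4 0" --yaw '[0, 0, 0, 0, 0, 0, 0, 0]'

```text
clock: 33.33
position: [0.4647, 0.1587, 0.2078]
tool_rot: [0.0, 0.708, 0.707, -0.0]
force: [0.8, 0.2, -3.6]
gripper_width: 0.0303
grasp_force: 34.9
```

Emit:
jog_arm --pt "-2 0.1 0" --pt "-4 0.2 0" --pt "-6 0.3 0" --pt "-8 0.4 0" --pt "-10 0.5 0" --pt "-12 0.6 0" --pt "-14 0.6 0" --pt "-16 0.6 0" --yaw '[0, 0, 0, 0, 0, 0, 0, 0]'

```text
clock: 34.0
position: [0.4702, -0.0012, 0.208]
tool_rot: [-0.0, 0.708, 0.707, -0.0]
force: [0.1, 0.0, -3.5]
gripper_width: 0.0301
grasp_force: 34.9
```

Emit:
jog_arm --pt "-2 0 0" --pt "-4 0 0" --pt "-6 0 0" --pt "-8 0 0" --pt "-10 0 0" --pt "-12 0 0" --pt "-14 0 0" --pt "-16 0 0" --yaw '[0, 0, 0, 0, 0, 0, 0, 0]'

```text
clock: 34.67
position: [0.4697, -0.1609, 0.208]
tool_rot: [-0.0, 0.708, 0.707, -0.0]
force: [1.1, 1.0, -2.9]
gripper_width: 0.03
grasp_force: 34.9
```

Emit:
jog_arm --pt "-1.8 0.1 0" --pt "-3.4 0.4 0" --pt "-4.8 1 0" --pt "-5.8 2 0" --pt "-6.5 3.2 0" --pt "-6.9 4.6 0" --pt "-7 6 0" --pt "-7 7.4 0" --yaw '[0, 0, 0, 0, 0, 0, 0, 0]'

```text
clock: 35.33
position: [0.544, -0.2308, 0.2078]
tool_rot: [-0.0, 0.708, 0.706, -0.001]
force: [-0.8, -0.4, -3.0]
gripper_width: 0.0302
grasp_force: 34.9
```

Emit:
jog_arm --pt "0 1.5 0" --pt "0 3 0" --pt "0 4.5 0" --pt "0 5.8 0" --pt "0 6.8 0" --pt "0 7.4 0" --pt "0 7.7 0" --pt "0 7.7 0" --yaw '[0, 0, 0, 0, 0, 0, 0, 0]'

```text
clock: 36.0
position: [0.6215, -0.2293, 0.2077]
tool_rot: [-0.0, 0.707, 0.707, -0.0]
force: [-0.1, -0.3, -3.7]
gripper_width: 0.03
grasp_force: 34.9
```

Emit:
jog_arm --pt "0 0 0" --pt "0 0 0" --pt "0 0 0" --pt "0 0 0" --yaw '[0, 0, 0, 0]'

```text
clock: 36.33
position: [0.6215, -0.2288, 0.2084]
tool_rot: [0.0, 0.707, 0.707, 0.0]
force: [-0.1, 0.3, -2.9]
gripper_width: 0.0303
grasp_force: 34.9
```

```bash
python3 - <<'E'
from h import *
o=get_obs();p=o["position"];print(p,o["gripper_width"],o["grasp_force"],o["force"])
g=p[2]-.1182
for a in(.01,.04,.07,.095):
    s,n,im=body(p[0],p[1],g+a,g+a+.025,.0375,.055);print(s,n)
cv2.imwrite("pics/s6.png",im)
E
```

```text
[ 0.62148926 -0.22881781  0.20841284] 0.030327098803862248 34.9375559764303 [-0.11276704  0.33732178 -2.91737626]
[ 0.6216 -0.2281] 247
[ 0.6222 -0.2281] 270
[ 0.6224 -0.2282] 293
[ 0.6224 -0.2284] 305
```

View pics/s6.png

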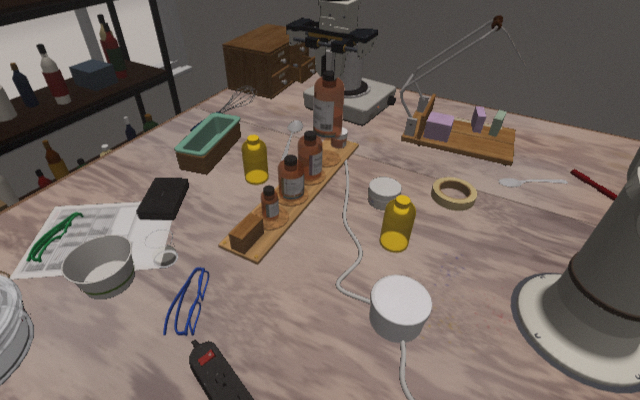

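Linen hangs upright at (328,105) over mat d, and the other three stand in place. Release height is TCP z ≈ 0.133.

Emit:
jog_arm --pt "0 0 0.8" --pt "0 0 2" --pt "0 0 3.3" --pt "0 0 4.6" --pt "0 0 5.7" --pt "0 0 6.5" --pt "0 0 7" --pt "0 0 7.1" --yaw '[0, 0, 0, 0, 0, 0, 0, 0]'

```text
clock: 37.2
position: [0.621, -0.2284, 0.1355]
tool_rot: [-0.001, 0.707, 0.707, -0.001]
force: [-1.0, 0.2, -3.1]
gripper_width: 0.0302
grasp_force: 34.9
```

Emit:
jog_arm --pt "0 0 0.1" --pt "0 0 0.2" --pt "0 0 0.3" --pt "0 0 0.3" --pt "0 0 0.3" --yaw '[0, 0, 0, 0, 0]'

```text
clock: 37.62
position: [0.6221, -0.2287, 0.1346]
tool_rot: [0.0, 0.707, 0.707, 0.0]
force: [-1.4, -0.3, -2.7]
gripper_width: 0.0303
grasp_force: 34.9
```

Emit:
jog_arm --pt "0 0 0.05" --pt "0 0 0.1" --pt "0 0 0.1" --pt "0 0 0.1" --yaw '[0, 0, 0, 0]'

```text
clock: 37.95
position: [0.6219, -0.2287, 0.1333]
tool_rot: [0.0, 0.707, 0.707, 0.0]
force: [0.2, -0.5, -3.4]
gripper_width: 0.0304
grasp_force: 34.9
```

Emit:
jog_arm --pt "0 0 0.05" --pt "0 0 0.1" --pt "0 0 0.15" --pt "0 0 0.15" --yaw '[0, 0, 0, 0]'

```text
clock: 38.28
position: [0.6224, -0.2292, 0.1333]
tool_rot: [0.001, 0.707, 0.707, 0.0]
force: [-2.3, 0.9, 5.0]
gripper_width: 0.0304
grasp_force: 35.1
```

Emit:
jog_arm --pt "0 0 0" --pt "0 0 0" --pt "0 0 0" --pt "0 0 0" --pt "0 0 0" --pt "0 0 0" --pt "0 0 0" --pt "0 0 0" --yaw '[0, 0, 0, 0, 0, 0, 0, 0]' --gripper 0

```text
clock: 38.95
position: [0.6218, -0.2287, 0.1316]
tool_rot: [-0.0, 0.707, 0.707, -0.0]
force: [-0.1, -0.7, 0.2]
gripper_width: 0.0792
grasp_force: 0.0
```

Emit:
jog_arm --pt "0 0 0" --pt "0 0 0" --pt "0 0 -1" --pt "0 0 -2.5" --pt "0 0 -5" --pt "0 0 -8" --pt "0 0 -11" --pt "0 0 -12" --yaw '[0, 0, 0, 0, 0, 0, 0, 0]'

```text
clock: 39.62
position: [0.6241, -0.2301, 0.2578]
tool_rot: [0.003, 0.707, 0.707, 0.002]
force: [0.7, -0.5, 0.8]
gripper_width: 0.092
grasp_force: 0.0
```

Emit:
jog_arm --pt "0 -2 0" --pt "0 -5 0" --pt "0 -8 0" --pt "0 -11 0" --pt "0 -14 0" --pt "0 -16 0" --pt "0 -17 0" --pt "0 -17 0" --yaw '[0, 0, 0, 0, 0, 0, 0, 0]'

```text
clock: 40.28
position: [0.4502, -0.2291, 0.2523]
tool_rot: [-0.0, 0.708, 0.706, 0.001]
force: [0.6, 0.6, 0.3]
gripper_width: 0.0918
grasp_force: 0.0
```

```bash
python3 - <<'E'
from h import *
print(body(.622,-.229,.03,.12,.0375,.055)[:2])
for n in("top","scene"):
    im,d,P=cloud(n)
    for k,x,y,h in(("rose",.6208,.047,.093),("oat",.6213,-.045,.119),("plum",.6218,-.137,.136),("linen",.6224,-.229,.175),("block",.6203,.1307,.057),("jar",.6229,-.3115,.059)):
        q=P[(np.hypot(P[...,0]-x,P[...,1]-y)<.04)&(abs(P[...,2]-h)<.004)]
        print(n,k,((q.min(0)+q.max(0))/2).round(4)if len(q) else None,len(q))
cv2.imwrite("pics/s7.png",im)
E
```

```text
(array([ 0.6222, -0.2278]), 634)
top rose [0.6201 0.0443 0.093 ] 69
top oat [ 0.6195 -0.0458  0.1189] 114
top plum [ 0.6201 -0.1373  0.1358] 117
top linen [ 0.6192 -0.2281  0.175 ] 160
top block [0.6196 0.1299 0.057 ] 371
top jar [ 0.6224 -0.313   0.0589] 260
scene rose [0.6218 0.046  0.0915] 68
scene oat [ 0.621  -0.0443  0.1176] 83
scene plum [ 0.6214 -0.1343  0.1347] 69
scene linen [ 0.6208 -0.2259  0.1736] 71
scene block [0.6215 0.1318 0.0557] 443
scene jar [ 0.6127 -0.3108  0.0581] 35
```

View pics/s7.png

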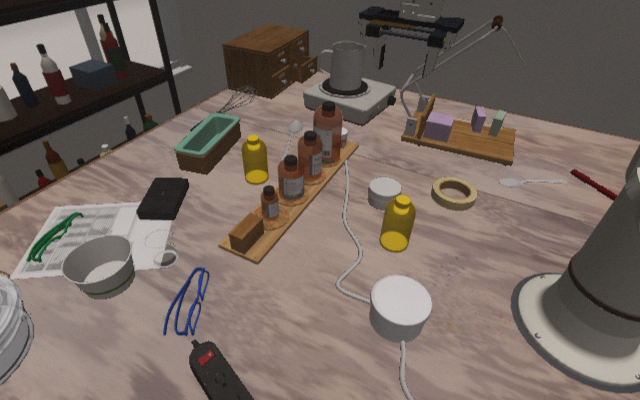

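All four bottles stand upright on their mats, from rose at (270,205) by the block to linen at (328,130) by the jar. Each is within about 3 mm of its mat centre, and the block and jar have not moved.

```bash
python3 -c "
from station import *
print(finish_job())"
```

```text
the job is handed in; nothing more can be done
None
```

The job is handed in at about 40 s: the four amber bottles stand upright on their mats in height order, rose by the block, then oat, plum and linen by the jar, each within about 3 mm of its mat centre by camera, with the block and jar unmoved.

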